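# Change over the castor brakes of a bench dolly

### The job

The little plywood dolly on the bench is parked on only one of its two front castor brakes and has to be swung round the other wheel. Push the raised brake pedal fully down so that it locks, and only then flick the other pedal, the one that was down, fully up to release it. At least one brake must be on all the time, and the tub standing on the dolly is to stay where it is.

Things in the scene. Friction and masses are not known exactly. Their poses are not given: they have to be found in the camera images.
- dolly: Low dolly that does not move: plywood board 200 mm (its x) by 270 mm (its y) by 18 mm, top 88 mm above the bench, on four castors with 54 mm wheels. Origin on the bench under the board's centre; its -x side faces the robot and carries the two brake pedals, hinged on axes parallel to its y at x = -0.104, z = 0.050, centred at y = +0.085 and -0.085 (its frame).
- raised_pedal (a joint): Angle (rad) of the brake pedal that starts released, sticking up; it may be the left or the right one. 0 = released: lever 0.70 rad (40 degrees) above level; 0.80 = fully locked: 0.10 rad below level. The stiff friction hinge holds it wherever it is left; about 3 to 4 N at the foot plate moves it. The lever points away from the board (dolly's -x).
- raised_pedal_plate (a point): Centre of the top face of the raised pedal's foot plate, 72 mm out from the hinge axis. The steel plate with rubber ribs is 38 mm along the lever, 28 mm wide (along the hinge axis), 8 mm thick, free at both sides and underneath; the arm behind it is 16 mm wide. The point stands about 99 mm above the bench when released, 47 mm when locked, and then 20 mm further from the board.
- lowered_pedal (a joint): Angle (rad) of the brake pedal that starts locked, lying about level; it is on the other front castor. 0 = released: lever 0.70 rad (40 degrees) above level; 0.80 = fully locked: 0.10 rad below level. The stiff friction hinge holds it wherever it is left; about 3 to 4 N at the foot plate moves it. The lever points away from the board (dolly's -x).
- lowered_pedal_plate (a point): Centre of the top face of the lowered pedal's foot plate: same plate, sizes and heights as on the raised pedal.
- round_tub: Red lidded tub, 122 mm across, 79 mm high, standing loose on the dolly's board behind the middle. Origin at the centre of its underside.
Not all that is in view belongs to the job. Leave any yellow look-alike of the part that bears lowered_pedal alone.

How it is judged:
On the way, in this order (a step that is already met when the one before it is completed fails the run):
1. the raised pedal is pushed down and locked while the other is still locked (value of joint each of raised_pedal, lowered_pedal above 0.62 rad), for 0.2 s.
2. the other pedal is flicked up and released, the first staying locked (value of joint raised_pedal above 0.62 rad and value of joint lowered_pedal below 0.18 rad), for 0.2 s.
At the end, for the whole second after the job is handed in: The pedal that was raised is locked (within 0.18 rad, 10 degrees, of its lower end), the pedal that was down is released (within 0.18 rad of its upper end), and the tub stands at rest within 20 mm of where it was (all of step 2 and distance of round_tub from where it was at the start of the episode below 0.02 m and linear speed of round_tub below 0.02 m/s); the robot touches nothing.
It fails at once if both brakes off (both pedals nearer to released than to locked) (value of joint each of raised_pedal, lowered_pedal below 0.38 rad).
It fails at once if the tub shifted by more than 20 mm (distance of round_tub from where it was at the start of the episode above 0.02 m).
It also fails if it takes over 42 s, if anything falls off the work surface, if the arm or the gripper's body presses on something with over 40 N, if the wrist force passes 120 N, or if a joint passes its speed limit or range.

### The arm

A 7-joint arm with a two-finger parallel gripper is mounted at the origin on a cart in front of the work surface, level with it; the furniture and walls round the work are solid. World frame = base frame: x ahead of the robot, y to its left, z up, the work surface at z = 0. Lengths are in m, angles in rad, forces in N, time in s.
With the tool pointing down it reaches from about 0.35 to 0.9 m from the base axis. Payload 7.2 kg.
Tool frame: the origin (TCP) lies between the finger pads; the fingertips stand 17 mm ahead of it and the grasp point (between the pads) lies 2 mm behind it; z points along the fingers, y is the line along which they close (so a half turn about z gives the same grasp; the last joint's range is limited). The gripper opens to 88 mm and grips with 3 to 60 N. Pads are 20 mm wide; open, the fingers measure 115 mm over their backs; the gripper's body (75 mm by 178 mm) begins 61 mm behind the grasp point.
Start: joints at [-1.384, 0.411, -0.013, 1.596, 0.006, 1.134, -0.082], TCP at [0.158, 0.605, 0.24] pointing down, gripper open.
Joint ranges: [-2.95, 2.95], [-0.29, 1.99], [-1.47, 1.44], [0.14, 2.54], [-1.03, 4.17], [0.13, 1.85], [-2.86, 2.86]. Speed limits (rad/s): [2.39, 2.39, 3.01, 3.01, 3.14, 3.14, 3.14].

### API

Orientations are given as a rotation vector (axis times angle).
In Python, from workcell import env gives the robot as it stands.
- The arm moves only by the tool move_arm, never from a script. Its argument "rows" is a list of rows, each a list of 2 entries, a list of its own where there are three numbers: the shift along the tool's x, y, z in m, then the turn, a rotation vector about the tool's x, y, z in rad. In form: [[[tx, ty, tz], [wx, wy, wz]], ...]. A call has exactly 8 rows; each row is the pose to reach, as a shift and turn from the pose commanded when the call began, along the tool's axes at that moment; what a row does not reach only later rows make up. A row lasts 1/10 s, in which the tool goes at most 50 mm and 8.59 degrees, less where a joint would pass 70% of its speed; a pose out of reach is approached as far as the arm can. A call with a gripper value outside its range is refused whole. "gripper" is the closure, from -1 (fully open) to 1 (shut), set as the call begins (left out, the last holds). The fingers move at their own pace and stop on an object; the grip force is fixed at half the most. Time passes only in rows, so rows that repeat a pose let the fingers close, or fill a call up. It gives the time, the measured TCP pose, the force, the opening and the grip force at its end, in the units of the state.
- env.observe(): the state, without advancing time (a new reading comes with each control period).
- env.get_image(name): name is "side" or "top"; returns a dict with "image" (420x560x3 uint8, red, green, blue), "z_map" (420x560 float32, m along the optical axis (not along the pixel's ray), 0 where there is no reading), "fx", "fy", "cx", "cy" (pixels), "D" ([k1, k2, p1, p2, k3] as OpenCV has them; the pictures are not rectified), "extrinsics" (4x4, takes a point from camera to world coordinates). Camera axes: x right, y up, looking along -z (the intrinsics and any distortion apply to the point x, -y, -z); pixel columns grow to the right and rows downward; lengths in m; the calibration is good to about 2 mm. A picture is of the moment at which its call begins.
- env.hand_in(): hands the job in; it is judged then, once.
The state is a dict: "time_s": time; "joint_pos": joint angles; "joint_vel": joint speeds; "joint_torque": joint torques, N m; "tool_pos": TCP position; "ee_rot": TCP orientation; "ft_force": force on the tool from outside, world axes, zero at the start; "ft_torque": the same for the moment, N m; "gripper_width": opening from 0.0 (shut) to 1.0 (fully open); "gripper_force": force on a finger pad.
Only numpy, scipy, OpenCV 4.12 (cv2) and the standard library are available. Lean on these libraries where they do the work, as an engineer would, in place of code of your own. Each camera call takes 0.05 s, during which the arm holds its last target. There are 200 camera calls.

## Working session

There is one attempt and no reset: what is moved stays moved. The work goes in short steps, Python scripts to look and compute and a tool call to move; the robot and the scene stay as the last step left them, time stands still between calls to the robot, and variables do not carry over. Pictures are saved under pics/ and viewed, at most 10 in all, crops included, and the job is handed in when it is done.

Besides the shell and the picture viewer there is one more tool, called as name(argument=value, ...) on one line, values as JSON. move_arm: Moves the arm, as the interface text tells. Its arguments: {"type":"object","properties":{"rows":{"type":"array"},"gripper":{"type":"number"}},"required":["rows"]}

```bash
mkdir -p pics
cat > h.py <<'E'
import numpy as np, cv2
from workcell import env
def get(n):
    d=env.get_image(n); d['K']=np.array([[d['fx'],0,d['cx']],[0,d['fy'],d['cy']],[0,0,1.]]); d['Dv']=np.array(d['D'],float); d['E']=np.array(d['extrinsics']); return d
def points(d):
    h,w=d['z_map'].shape
    uv=np.stack(np.meshgrid(np.arange(w),np.arange(h)),-1).reshape(-1,1,2).astype(float)
    n=cv2.undistortPoints(uv,d['K'],d['Dv']).reshape(h,w,2); z=d['z_map']
    P=np.stack([n[...,0]*z,-n[...,1]*z,-z,np.ones_like(z)],-1)
    return (P@d['E'].T)[...,:3]
E
python3 - <<'E'
from h import *
for n in('side','top'):
    d=get(n); cv2.imwrite(f'pics/{n}0.png',d['image'][...,::-1]); np.savez(f'{n}0.npz',im=d['image'],P=points(d),z=d['z_map']); print(n,d['E'][:3].round(3),d['fx'],(d['z_map']>0).mean())
s=env.observe();print(s['time_s'],s['tool_pos'],s['ee_rot'],s['ft_force'])
E
```

```text
side [[-0.939  0.145 -0.313  0.273]
 [-0.344 -0.356  0.869  1.004]
 [ 0.015  0.923  0.384  0.423]] 435.1074579851183 0.9959523809523809
top [[ 0.001  0.994 -0.112  0.469]
 [-1.    -0.    -0.007  0.23 ]
 [-0.007  0.112  0.994  0.927]] 490.21283089855734 0.995969387755102
0.1 [0.15745967 0.60440002 0.23887534] [-3.99065346e-01 -3.11610030e+00  2.29538940e-03] [0.02528609 0.09492514 0.04761919]
```

View pics/side0.png

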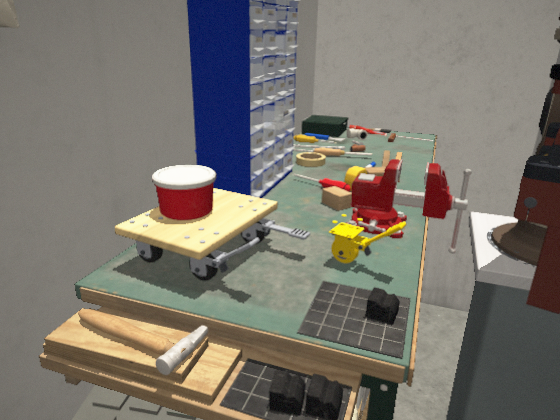

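View pics/top0.png

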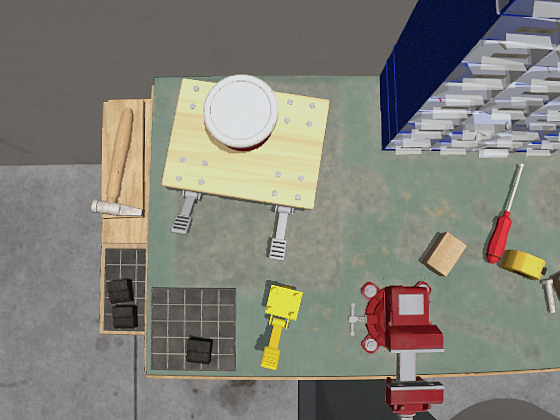

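The side view shows the dolly with its tub, pedals near (235,250) and (290,230), and the yellow look-alike at (365,238). The top view shows the pedals at (183,215) and (279,235) and the yellow look-alike at (275,340). Next I measure heights.

Run:
```python
from h import *
t=np.load('top0.npz');P=t['P'];im=t['im'];hsv=cv2.cvtColor(im,cv2.COLOR_RGB2HSV)
# board
m=(abs(P[...,2]-.088)<.008)&(hsv[...,0]<35)&(hsv[...,1]>40)&(hsv[...,2]>120)
m[:, :150]=0; m[215:]=0
r=cv2.minAreaRect(P[m][:,:2].astype(np.float32)); print('board',r,cv2.boxPoints(r).round(3).tolist(),np.median(P[m][:,2]))
for nm,(u0,u1,v0,v1) in dict(L=(168,206,188,236),R=(264,298,205,264)).items():
    Q=P[v0:v1,u0:u1];q=Q[Q[...,2]>.02]
    for v in range(v0,v1,3):
        row=P[v,u0:u1]; k=(row[:,2]>.02)
        if k.sum(): print(nm,v,u0+np.where(k)[0][[0,-1]],row[k].mean(0).round(3),row[k].max(0).round(3),row[k].min(0).round(3))
w=(P[...,2]>.14)&(P[...,2]<.185); w[:, :190]=0; w[:,290:]=0;w[160:]=0
print('tub',cv2.minEnclosingCircle(P[w][:,:2].astype(np.float32)))
a=im[180:270,160:310];b=np.load('side0.npz')['im'][210:285,190:320]
cv2.imwrite('pics/crop.png',np.vstack([cv2.resize(a,(480,288)),cv2.resize(b,(480,277))])[...,::-1])
```

```text
board ((0.6776940226554871, 0.29616451263427734), (0.2709003686904907, 0.2002306878566742), 80.91216278076172) [[0.5569999814033508, 0.17800000309944153], [0.7549999952316284, 0.1469999998807907], [0.7979999780654907, 0.414000004529953], [0.6000000238418579, 0.44600000977516174]] 0.0885393653068961
L 188 [177 205] [0.59  0.385 0.116] [0.596 0.418 0.927] [0.469 0.23  0.075]
L 191 [182 205] [0.592 0.39  0.067] [0.595 0.413 0.089] [0.589 0.365 0.05 ]
L 194 [181 201] [0.588 0.396 0.057] [0.589 0.414 0.061] [0.588 0.378 0.054]
L 197 [184 201] [0.583 0.392 0.057] [0.584 0.411 0.062] [0.582 0.378 0.045]
L 200 [185 197] [0.577 0.395 0.058] [0.58  0.405 0.067] [0.576 0.389 0.035]
L 203 [184 193] [0.57  0.398 0.069] [0.571 0.406 0.071] [0.57  0.39  0.066]
L 206 [183 192] [0.565 0.399 0.072] [0.565 0.407 0.074] [0.564 0.391 0.069]
L 209 [182 191] [0.559 0.4   0.076] [0.559 0.407 0.081] [0.559 0.393 0.072]
L 212 [181 190] [0.553 0.4   0.08 ] [0.554 0.409 0.084] [0.553 0.393 0.075]
L 215 [176 189] [0.547 0.404 0.086] [0.548 0.415 0.089] [0.547 0.394 0.081]
L 218 [175 191] [0.542 0.402 0.091] [0.5
[... 1225 characters left out ...]
27] [0.469 0.228 0.051]
R 238 [272 283] [0.509 0.24  0.053] [0.51  0.25  0.055] [0.509 0.23  0.051]
R 241 [271 286] [0.504 0.238 0.053] [0.504 0.252 0.055] [0.504 0.225 0.048]
R 244 [271 286] [0.499 0.238 0.053] [0.499 0.252 0.056] [0.499 0.225 0.05 ]
R 247 [266 285] [0.492 0.239 0.106] [0.493 0.253 0.927] [0.469 0.227 0.053]
R 250 [270 285] [0.488 0.24  0.053] [0.488 0.253 0.056] [0.488 0.227 0.051]
R 253 [269 284] [0.483 0.242 0.053] [0.483 0.255 0.056] [0.483 0.228 0.05 ]
R 256 [269 284] [0.477 0.242 0.054] [0.478 0.255 0.058] [0.477 0.228 0.048]
R 259 [274 283] [0.472 0.238 0.052] [0.472 0.246 0.057] [0.472 0.23  0.049]
tub ((0.7633989453315735, 0.30430909991264343), 0.11393946409225464)
```

View pics/crop.png

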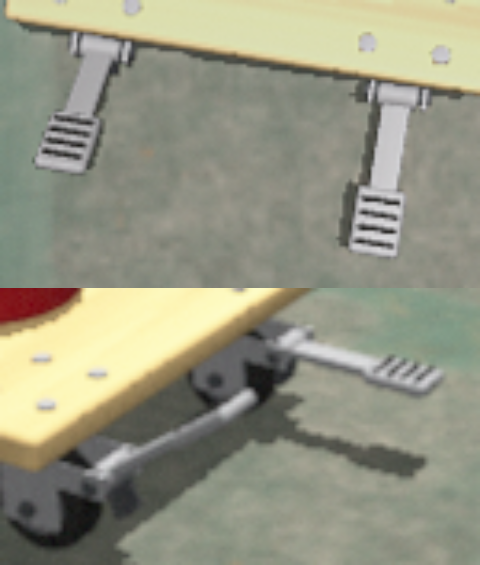

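The candidates are the left pedal (183,215), whose plate is about 0.100 m high and so raised; the right pedal (279,240), which is level at about 0.053 m and so lowered; and the yellow look-alike (275,340), which I leave alone. The crop confirms grey steel pedals, with the left one raised. The board measures 271×200 mm with its top at 88.5 mm, which matches. The plate predicted from the dolly pose, (0.534,0.405,0.099), also matches the measured one.

```bash
cat >> h.py <<'E'
from scipy.spatial.transform import Rotation as Ro
C=np.array([.6777,.2962]);YA=np.array([.158,.987]);XA=np.array([.987,-.158])
def plate(side,q,r=.072,top=.004):
    a=.7-q; x=-.104-r*np.cos(a)+top*np.sin(a); z=.05+r*np.sin(a)+top*np.cos(a)
    return np.r_[C+x*XA+side*.085*YA,z]
def Rt(tilt=0): # tilt>0: hand leans to the dolly
    return Ro.from_matrix(np.array([[-.987,.158,0],[.158,.987,0],[0,0,-1.]]).T@np.diag([1,1,1]) if 0 else np.column_stack([[-.987,.158,0],[.158,.987,0],[0,0,-1.]]))*Ro.from_rotvec([0,tilt,0])
def rel(p,R,R0=None,p0=None):
    s=env.observe()
    if R0 is None: R0=Ro.from_rotvec(s['ee_rot'])
    if p0 is None: p0=s['tool_pos']
    return R0.inv().apply(np.array(p)-p0).round(4).tolist(),(R0.inv()*R).as_rotvec().round(3).tolist()
E
python3 - <<'E'
from h import *
p=plate(1,0);print(p,plate(1,.8),plate(-1,.72))
print(rel([p[0],p[1],.24],Rt()),rel([p[0],p[1],.15],Rt()))
t=np.load('top0.npz');h=cv2.cvtColor(t['im'],cv2.COLOR_RGB2HSV);P=t['P']
w=(P[...,2]>.155)&(P[...,2]<.18)&(h[...,1]<40);w[:,:190]=0;w[:,290:]=0;w[160:]=0
print('tub',P[w].mean(0),P[w].min(0))
print(Rt(.3).apply([0,0,-1]))
E
```

```text
[0.53667263 0.4048207  0.09944304] [0.51737888 0.40790926 0.04679201] [0.49049326 0.24012336 0.0525593 ]
([-0.4173, -0.0976, -0.0009], [-0.001, 0.0, -0.096]) ([-0.4173, -0.0974, 0.0891], [-0.001, 0.0, -0.096])
tub [0.72533689 0.2994765  0.16617532] [0.64991524 0.21999655 0.15503874]
[ 0.29180497 -0.04671245  0.95533649]
```

move_arm(rows=[[[-0.05,-0.012,0],[0,0,-0.02]],[[-0.1,-0.024,0],[0,0,-0.04]],[[-0.15,-0.036,0],[0,0,-0.06]],[[-0.2,-0.048,0],[0,0,-0.096]],[[-0.25,-0.06,0],[0,0,-0.096]],[[-0.3,-0.071,0],[0,0,-0.096]],[[-0.34,-0.081,0],[0,0,-0.096]],[[-0.37,-0.088,0],[0,0,-0.096]]], gripper=1)

```text
time_s: 0.9
tool_pos: [0.4971, 0.4229, 0.2392]
ee_rot: [0.255, 3.13, -0.003]
ft_force: [-0.3, 0.4, 0.3]
gripper_width: 0.309
gripper_force: 0.0
```

Run:
```python
from h import *
p=plate(1,0);s=env.observe();print(s['tool_pos'],s['gripper_width'],rel([p[0],p[1],.14],Rt()))
```

```text
[0.49708688 0.42288691 0.23923643] 0.3085549646540197 ([-0.0419, -0.0113, 0.0993], [-0.002, 0.001, -0.004])
```

move_arm(rows=[[[-0.02,-0.006,0.02],[0,0,-0.004]],[[-0.042,-0.011,0.05],[0,0,-0.004]],[[-0.042,-0.011,0.08],[0,0,-0.004]],[[-0.042,-0.011,0.098],[0,0,-0.004]],[[-0.042,-0.011,0.098],[0,0,-0.004]],[[-0.042,-0.011,0.098],[0,0,-0.004]],[[-0.042,-0.011,0.098],[0,0,-0.004]],[[-0.042,-0.011,0.098],[0,0,-0.004]]])

```text
time_s: 1.7
tool_pos: [0.5336, 0.4095, 0.1432]
ee_rot: [0.242, 3.131, 0.003]
ft_force: [-0.2, 1.6, 0.5]
gripper_width: 0.004
gripper_force: 0.0
```

Run:
```python
from h import *
s=env.observe();print(s['tool_pos'],s['gripper_width'],s['ft_force'])
for q in(0,.2,.4,.6,.8):
    p=plate(1,q)+[0,0,.017];print(q,p.round(4),rel(p,Rt()))
a=get('side')['image'][130:300,150:380];b=get('top')['image'][100:270,110:340]
cv2.imwrite('pics/c2.png',cv2.resize(np.hstack([a,b]),(800,296))[...,::-1])
```

```text
[0.53362136 0.40954191 0.14319725] 0.0041483871574882125 [-0.22171697  1.55821304  0.52622204]
0 [0.5367 0.4048 0.1164] ([-0.0037, -0.0042, 0.0268], [0.002, 0.001, 0.004])
0.2 [0.528  0.4062 0.105 ] ([0.0051, -0.0042, 0.0382], [0.002, 0.001, 0.004])
0.4 [0.5218 0.4072 0.0921] ([0.0114, -0.0042, 0.0511], [0.002, 0.001, 0.004])
0.6 [0.5182 0.4078 0.0782] ([0.0151, -0.0042, 0.065], [0.002, 0.001, 0.004])
0.8 [0.5174 0.4079 0.0638] ([0.0159, -0.0043, 0.0794], [0.002, 0.001, 0.004])
```

View pics/c2.png

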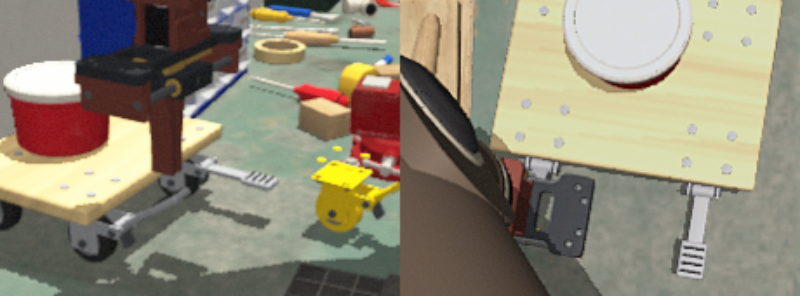

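The closed fingertips, at about (165,170) in the left crop, stand right above the raised pedal's plate and clear of the tub. Now I press along the arc.

move_arm(rows=[[[-0.002,-0.004,0.015],[0,0,0]],[[-0.001,-0.004,0.025],[0,0,0]],[[0.003,-0.004,0.034],[0,0,0]],[[0.007,-0.004,0.042],[0,0,0]],[[0.01,-0.004,0.05],[0,0,0]],[[0.013,-0.004,0.058],[0,0,0]],[[0.015,-0.004,0.066],[0,0,0]],[[0.016,-0.004,0.073],[0,0,0]]])

```text
time_s: 2.6
tool_pos: [0.5167, 0.4078, 0.0682]
ee_rot: [0.242, 3.132, 0.001]
ft_force: [2.0, -0.0, 3.1]
gripper_width: 0.003
gripper_force: 1.6
```

move_arm(rows=[[[0,0,0.002],[0,0,0]],[[0,0,0.004],[0,0,0]],[[0,0,0.006],[0,0,0]],[[0,0,0.007],[0,0,0]],[[0,0,0.007],[0,0,0]],[[0,0,0.007],[0,0,0]],[[0,0,0.007],[0,0,0]],[[0,0,0.007],[0,0,0]]])

```text
time_s: 3.4
tool_pos: [0.5167, 0.4078, 0.0642]
ee_rot: [0.243, 3.132, 0.002]
ft_force: [-5.0, -4.8, 19.7]
gripper_width: 0.006
gripper_force: 9.8
```

The pedal is at its stop: the tip is at 47 mm and the force rose to 20 N. I lift off.

move_arm(rows=[[[0,0,-0.01],[0,0,0]],[[0,0,-0.03],[0,0,0]],[[0,0,-0.06],[0,0,0]],[[0.005,-0.02,-0.075],[0,0,0]],[[0.005,-0.06,-0.075],[0,0,0]],[[0.005,-0.1,-0.075],[0,0,0]],[[0.005,-0.14,-0.075],[0,0,0]],[[0.005,-0.17,-0.075],[0,0,0]]])

```text
time_s: 4.2
tool_pos: [0.4846, 0.2378, 0.1366]
ee_rot: [-0.244, -3.131, 0.001]
ft_force: [-0.3, 0.2, -0.1]
gripper_width: 0.006
gripper_force: 0.0
```

move_arm(rows=[[[0,0,0],[0,0,0]],[[0,0,0],[0,0,0]],[[0,0,0],[0,0,0]],[[0,0,0],[0,0,0]],[[0,0,0],[0,0,0]],[[0,0,0],[0,0,0]],[[0,0,0],[0,0,0]],[[0,0,0],[0,0,0]]], gripper=-0.2)

```text
time_s: 5.0
tool_pos: [0.4855, 0.2404, 0.1366]
ee_rot: [-0.243, -3.132, 0.0]
ft_force: [0.8, -0.7, -0.0]
gripper_width: 0.601
gripper_force: 0.0
```

Run:
```python
from h import *
s=env.observe();print(s['tool_pos'],s['gripper_width'],s['ft_force'])
p=plate(-1,.75,top=0);print(p,rel([*p[:2],p[2]],Rt()))
d=get('top');P=points(d);Q=P[195:240,150:206]
for v in range(190,250,6):
    row=P[v,150:206];k=(row[:,2]>.03)&(row[:,2]<.08)
    if k.sum():print(v,row[k].mean(0).round(3))
a=get('side')['image'][130:300,150:380];b=d['image'][100:270,110:340]
cv2.imwrite('pics/c3.png',cv2.resize(np.hstack([a,b]),(800,296))[...,::-1])
```

```text
[0.48550414 0.24037    0.13655809] 0.6006003096173137 [ 0.75521591 -0.71049007 -0.00805177]
[0.49064681 0.24009878 0.0464015 ] ([-0.0051, 0.0005, 0.0902], [-0.0, -0.0, 0.004])
190 [0.596 0.404 0.057]
196 [0.585 0.395 0.055]
202 [0.574 0.398 0.051]
208 [0.563 0.399 0.052]
214 [0.553 0.401 0.05 ]
220 [0.542 0.403 0.049]
226 [0.531 0.404 0.049]
232 [0.52  0.406 0.049]
238 [0.509 0.408 0.046]
244 [0.499 0.403 0.045]
```

View pics/c3.png

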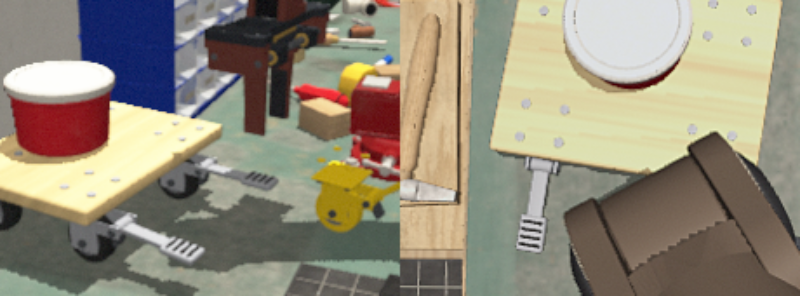

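Both pedals lie level now: (185,245) and (260,178) in the left crop. The open gripper straddles the lowered pedal from above. I go down and grip the plate by its sides.

move_arm(rows=[[[-0.005,0,0.02],[0,0,0]],[[-0.005,0,0.04],[0,0,0]],[[-0.005,0,0.055],[0,0,0]],[[-0.005,0,0.07],[0,0,0]],[[-0.005,0,0.08],[0,0,0]],[[-0.005,0,0.088],[0,0,0]],[[-0.005,0,0.088],[0,0,0]],[[-0.005,0,0.088],[0,0,0]]])

```text
time_s: 5.9
tool_pos: [0.4907, 0.2395, 0.049]
ee_rot: [0.243, 3.132, 0.0]
ft_force: [-0.5, 0.1, -0.0]
gripper_width: 0.603
gripper_force: 0.0
```

move_arm(rows=[[[0,0,0],[0,0,0]],[[0,0,0],[0,0,0]],[[0,0,0],[0,0,0]],[[0,0,0],[0,0,0]],[[0,0,0],[0,0,0]],[[0,0,0],[0,0,0]],[[0,0,0],[0,0,0]],[[0,0,0],[0,0,0]]], gripper=1)

```text
time_s: 6.7
tool_pos: [0.4908, 0.2403, 0.049]
ee_rot: [0.242, 3.132, 0.002]
ft_force: [0.3, 5.0, 2.7]
gripper_width: 0.317
gripper_force: 30.0
```

Run:
```python
from h import *
s=env.observe();print(s['tool_pos'],s['gripper_width'],s['ft_force'],s['joint_pos'])
p0=plate(-1,.72,top=0);R0=Rt()
for q in np.arange(.72,-.1,-.1): print(round(q,2),rel(plate(-1,q,top=0),Rt((.72-q)*.5),R0,p0))
```

```text
[0.49077876 0.24030002 0.04896357] 0.3166377049647528 [0.31763791 5.00045938 2.70764929] [-0.60841565  0.51969437  0.08429419  1.96234706 -0.06910137  0.66093651
  0.93584567]
0.72 ([0.0, 0.0, 0.0], [0.0, 0.0, 0.0])
0.62 ([-0.0002, -0.0, -0.0072], [0.0, 0.05, -0.0])
0.52 ([-0.0011, -0.0, -0.0143], [-0.0, 0.1, 0.0])
0.42 ([-0.0028, 0.0, -0.0213], [0.0, 0.15, 0.0])
0.32 ([-0.0051, 0.0, -0.0281], [0.0, 0.2, 0.0])
0.22 ([-0.0081, 0.0, -0.0347], [0.0, 0.25, -0.0])
0.12 ([-0.0118, -0.0, -0.0409], [0.0, 0.3, -0.0])
0.02 ([-0.016, -0.0, -0.0467], [0.0, 0.35, 0.0])
-0.08 ([-0.0208, -0.0, -0.0521], [0.0, 0.4, 0.0])
```

The grip width is 27.9 mm, which matches the 28 mm plate. I lift along the arc.

move_arm(rows=[[[0,0,-0.007],[0,0.05,0]],[[-0.001,0,-0.014],[0,0.1,0]],[[-0.003,0,-0.021],[0,0.15,0]],[[-0.005,0,-0.028],[0,0.2,0]],[[-0.008,0,-0.035],[0,0.25,0]],[[-0.012,0,-0.041],[0,0.3,0]],[[-0.016,0,-0.047],[0,0.35,0]],[[-0.017,0,-0.049],[0,0.36,0]]])

```text
time_s: 7.5
tool_pos: [0.5065, 0.2378, 0.0964]
ee_rot: [-0.215, -2.769, -0.041]
ft_force: [1.1, 7.1, -8.8]
gripper_width: 0.316
gripper_force: 30.0
```

Run:
```python
from h import *
s=env.observe();print(s['tool_pos'],s['gripper_width'],s['ft_force'],plate(-1,0,top=0),s['joint_pos'])
d=get('top');a=get('side')['image'][130:300,150:380];b=d['image'][100:270,110:340]
cv2.imwrite('pics/c4.png',cv2.resize(np.hstack([a,b]),(800,296))[...,::-1])
```

```text
[0.50651744 0.2377577  0.0963602 ] 0.31615739550498073 [ 1.1035276   7.14787382 -8.83916067] [0.50726925 0.23743784 0.09638367] [-0.41641381  0.64209791  0.01192689  1.64032287 -0.21526597  1.18043962
  1.12433379]
```

View pics/c4.png

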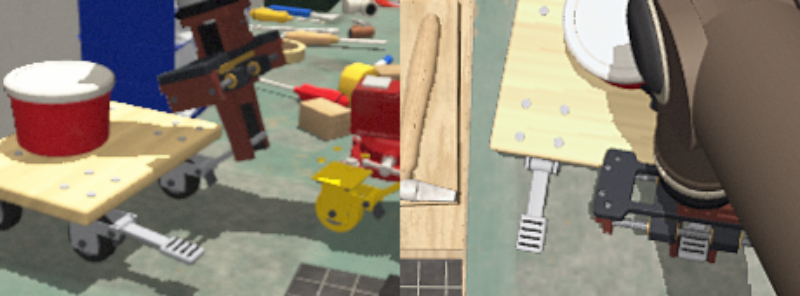

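The pedal is up with its plate at the predicted released spot, and the other pedal is still down. I nudge it 2 mm more into the stop, then open.

move_arm(rows=[[[-0.001,0,-0.001],[0,0,0]],[[-0.001,0,-0.002],[0,0,0]],[[-0.001,0,-0.002],[0,0,0]],[[-0.001,0,-0.002],[0,0,0]],[[-0.001,0,-0.002],[0,0,0]],[[0,0,0],[0,0,0]],[[0,0,0],[0,0,0]],[[0,0,0],[0,0,0]]])

```text
time_s: 8.4
tool_pos: [0.5069, 0.2377, 0.0968]
ee_rot: [-0.215, -2.773, -0.04]
ft_force: [2.0, 6.6, -4.0]
gripper_width: 0.317
gripper_force: 30.0
```

move_arm(rows=[[[0,0,0],[0,0,0]],[[0,0,0],[0,0,0]],[[0,0,0],[0,0,0]],[[0,0,0],[0,0,0]],[[0,0,0],[0,0,0]],[[0,0,0],[0,0,0]],[[0,0,0],[0,0,0]],[[0,0,0],[0,0,0]]], gripper=-0.2)

```text
time_s: 9.2
tool_pos: [0.5073, 0.2368, 0.0977]
ee_rot: [-0.215, -2.774, -0.039]
ft_force: [-0.3, -0.5, 0.7]
gripper_width: 0.596
gripper_force: 0.0
```

move_arm(rows=[[[0.004,0,-0.01],[0,0,0]],[[0.01,0,-0.025],[0,0,0]],[[0.018,0,-0.045],[0,0,0]],[[0.026,0,-0.065],[0,0,0]],[[0.034,0,-0.085],[0,0,0]],[[0.06,0,-0.11],[0,0,0]],[[0.09,0,-0.13],[0,0,0]],[[0.12,0,-0.14],[0,0,0]]])

```text
time_s: 10.0
tool_pos: [0.4452, 0.2467, 0.2744]
ee_rot: [-0.216, -2.777, -0.042]
ft_force: [0.4, 0.6, 0.5]
gripper_width: 0.6
gripper_force: 0.0
```

move_arm(rows=[[[0.03,0,0],[0,0,0]],[[0.06,-0.02,0.01],[0,0,0]],[[0.08,-0.05,0.01],[0,0,0]],[[0.08,-0.08,0.01],[0,0,0]],[[0.08,-0.12,0.01],[0,0,0]],[[0.08,-0.15,0.01],[0,0,0]],[[0.08,-0.15,0.01],[0,0,0]],[[0.08,-0.15,0.01],[0,0,0]]])

```text
time_s: 10.8
tool_pos: [0.3447, 0.1105, 0.291]
ee_rot: [-0.217, -2.776, -0.041]
ft_force: [0.1, -0.1, -0.1]
gripper_width: 0.597
gripper_force: 0.0
```

Run:
```python
from h import *
s=env.observe();print(s['time_s'],s['tool_pos'],s['gripper_width'],s['ft_force'])
d=get('top');P=points(d)
for u0,u1,v0,v1 in((168,206,196,250),(264,298,212,262)):
  for v in range(v0,v1,7):
    row=P[v,u0:u1];k=(row[:,2]>.03)&(row[:,2]<.13)
    if k.sum():print(v,row[k].mean(0).round(3))
a=get('side')['image'][130:300,150:380];b=d['image'][100:270,110:340]
cv2.imwrite('pics/c5.png',cv2.resize(np.hstack([a,b]),(800,296))[...,::-1])
```

```text
10.8 [0.34469169 0.11049721 0.29104842] 0.5969776263641582 [ 0.14482553 -0.08680396 -0.10228064]
196 [0.585 0.395 0.055]
203 [0.572 0.398 0.052]
210 [0.56  0.4   0.051]
217 [0.547 0.401 0.049]
224 [0.535 0.406 0.048]
231 [0.522 0.406 0.048]
238 [0.509 0.408 0.047]
212 [0.556 0.225 0.057]
219 [0.542 0.232 0.069]
226 [0.529 0.234 0.079]
233 [0.516 0.236 0.091]
240 [0.504 0.239 0.101]
247 [0.492 0.239 0.107]
```

View pics/c5.png

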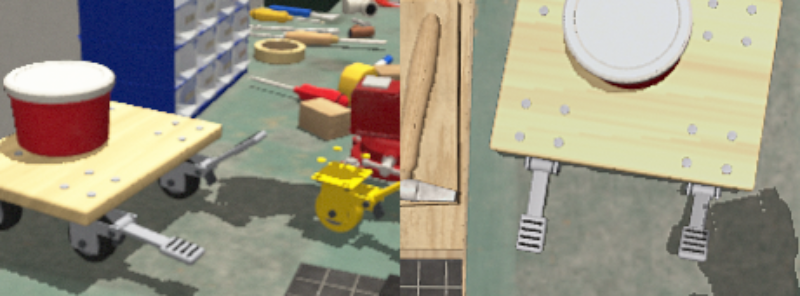

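The left pedal lies down at (185,245) with its plate at 47–48 mm. The right pedal is up at (240,150) with its plate centre at 99 mm. The tub hasn't moved and the robot is clear of everything.

```bash
python3 -c "
from workcell import env
print(env.hand_in())"
```

```text
the job is handed in; nothing more can be done
None
```

I locked the raised (left) pedal first, then released the other (right) one. The tub showed no movement in the pictures, and I handed the job in at about 11 s; the hand-in gave no verdict.

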